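# Turn the pantry carousel to bring the squat jar to the front

## Robot

A 6-joint arm with a two-finger parallel gripper is mounted at the origin on the work surface. World frame = base frame: x ahead of the robot, y to its left, z up, the work surface at z = 0. Lengths are in mm, angles in rad, forces in N, time in s.
With the tool pointing down it reaches from about 275 to 750 mm from the base axis. Payload 10.2 kg.
Tool frame: the origin (TCP) lies on the centre line of the jaws, within the pads' length; the fingertips stand 17 mm ahead of it and the grasp point (between the pads) lies 2 mm behind it; z points along the fingers, y is the line along which they close (so a half turn about z gives the same grasp; the last joint's range is limited). The gripper opens to 85 mm and grips with 20 to 120 N. Pads are 22 mm wide; open, the fingers measure 114 mm over their backs; the gripper's body (76 mm by 85 mm) begins 54 mm behind the grasp point. The pads swing forward as they close: fully open they stand 13 mm farther back than shut.
Start: joints at [-1.387, 0.313, 1.498, -0, 1.331, -0.223], TCP at [207.716, -482.167, 248.294] pointing down, gripper open.
Joint ranges: [-2.94, 2.94], [-0.97, 2.17], [0.19, 2.56], [-1.23, 4.37], [0.02, 3.11], [-2.88, 2.88]. Speed limits (rad/s): [2.39, 2.39, 3.01, 3.14, 3.14, 3.14].

## Interface

Orientations are given as a unit quaternion [w, x, y, z].
In Python, from rig import ctrl gives the robot as it stands. The module is installed in compiled form; this text tells all that it offers.
- The arm moves only by the shell command python3 -m jog 'ROWS' [FORCE]. ROWS is JSON, a list of rows, each an object with "delta_pos": the shift along the world's x, y, z in mm, a list of three; "angular": the turn, a rotation vector about the world's x, y, z in rad, a list of three; "fingers": the opening, from 0 (shut) to 1 (fully open). In form: [{"delta_pos": [tx, ty, tz], "angular": [rx, ry, rz], "fingers": fingers}, ...]. A call has 1 to 10 rows; each row is the pose to reach, as a shift and turn from the pose commanded when the call began; what a row does not reach only later rows make up. A row lasts 1/8 s, in which the tool goes at most 62.5 mm and 10.7 degrees, less where a joint would pass 70% of its speed; a pose out of reach is approached as far as the arm can. A call with a gripper value outside its range is refused whole. The fingers move at their own pace and stop on an object; FORCE is the grip in N (left out, the last holds). Time passes only in rows, so rows that repeat a pose let the fingers close. It gives the time, the measured TCP pose, the force, the opening and the grip force at its end, in the units of the state.
- ctrl.sense(): the state, without advancing time (a new reading comes with each control period).
- ctrl.capture(name): name is "scene" or "top" or "wrist"; returns a dict with "pixels" (420x560x3 uint8, blue, green, red), "fx", "fy", "cx", "cy" (pixels), "R" (3x3) and "t" (3): a world point X has camera coordinates R X + t. Camera axes: x right, y down, z forward; pixel columns grow to the right and rows downward; lengths in mm; the calibration is good to about 2 mm. A picture is of the moment at which its call begins. There is no depth.
- ctrl.finish_job(): hands the job in; it is judged then, once.
The state is a dict: "time_s": time; "joints": joint angles; "dq": joint speeds; "tau": joint torques, N m; "eef_pos": TCP position; "ee_rot": TCP orientation; "force": force on the tool from outside, world axes, zero at the start; "wrist_torque": the same for the moment, N m; "grip_width": opening from 0.0 (shut) to 1.0 (fully open); "grip_force": force on a finger pad.
Only numpy, scipy, OpenCV 4.12 (cv2) and the standard library are available. Lean on these libraries where they do the work, as an engineer would, in place of code of your own. Each camera call takes 0.05 s, during which the arm holds its last target. There are 200 camera calls.

## Task

Turn the jar carousel on the pantry counter until the squat round jar with the ball knob stands at the front, in line with the tab of the fixed base: push one of the carousel's wire dividers gently with a fingertip. Do not touch, grip or lift any of the three jars, keep them all standing on the carousel, leave everything else on the counter where it is, and finish with the hand clear and the carousel at rest.

Things in the scene. Friction and masses are not known exactly. Their poses are not given: they have to be found in the camera images.
- base: Fixed foot of the carousel: white disc 190 mm across, 18 mm high, with a dark steel tongue along its own -x axis (the front, wherever that faces) that sticks out from under the turntable and ends in a small upright post, the tab, 160 mm from the turning axis. Origin: on the turning axis, on the counter; z up. Its place and yaw vary.
- tab (a point): Top centre of the tab: a square post 26 mm wide set cornerwise, 34 mm high, 160 mm from the turning axis.
- carousel: Turntable: flat grey plate 260 mm across, top at 32 mm, with a centre post 20 mm thick (ball on top, up to 184 mm). Turns both ways, over a full turn, about the vertical axis through its origin (same point as the base's). Friction only: 1 to 2 N at a divider's end moves it; it stops when no longer pushed. Bays are centred 0, 120 and 240 deg from its own x axis, counter-clockwise from above.
- dividers: Three dark steel wire frames turning with the carousel (same origin, axes), at 60, 180 and 300 deg from its x axis. Each: level radial top bar 10 mm thick, centre 160 mm above the counter, from the post out to 118 mm; upright of the same rod at its outer end; thin bar at 55 mm. Push the top bar sideways. Jar tops end at 116 mm, so fingertips at 140 mm pass over them.
- squat_jar: The jar wanted: low, wide and round, white ceramic, 68 mm across, 60 mm high with its flat wooden lid, plus a 20 mm ball knob on top (78 mm in all), about 0.2 kg. Loose; stands mid-bay, about 72 mm from the turning axis, and rides round with the carousel. Origin: centre of its underside, 32 mm above the counter; z up.
- square_jar: Another jar in another bay, not wanted: square, 50 x 50 mm, 82 mm high, white ceramic with a flat wooden lid. Loose. Origin: centre of its underside; z up.
- slim_jar: The third jar, not wanted: slim and round, 42 mm across, 84 mm high with a narrow wooden stopper, white ceramic. Loose. Origin: centre of its underside; z up.
- mug: Bystander: white mug 80 mm across, 90 mm high, beside the carousel on the left. Origin: centre of its underside.
- can: Bystander: food can 72 mm across, 100 mm high, on the right. Origin: centre of its underside.
- bowl: Bystander: white bowl 130 mm across, 55 mm high, on the left. Origin: centre of its underside.
- jam: Bystander: amber glass jar 64 mm across, 85 mm high, on the right. Origin: centre of its underside.
- spatula: Bystander: wooden-handled spatula 260 mm long lying beyond the carousel. Origin: near its middle, on the underside; x along it.
Not all that is in view belongs to the job. What is shaped like the squat_jar but blue is not meant. Leave any red look-alike of the square_jar alone.

How it is judged:
By the outcome, as a careful person would: the job done as asked, in the order asked, and still so for the second after the job is handed in, with the robot touching nothing.
It also fails if it takes over 48 s, if anything falls off the work surface, if the arm or the gripper's body presses on something with over 40 N, if the wrist force passes 120 N, or if a joint passes its speed limit or range.

## Working session

There is one attempt and no reset: what is moved stays moved. The work goes in short steps, Python scripts to look and compute and a shell command to move; the robot and the scene stay as the last step left them, time stands still between calls to the robot, and variables do not carry over. Pictures are saved under pics/ and viewed, at most 10 in all, crops included, and the job is handed in when it is done.

```bash
mkdir -p pics; cat > h.py <<'E'
import numpy as np, cv2
from rig import ctrl
def cap(n,save=None):
    c=ctrl.capture(n); c={k:(np.array(v) if k in("pixels","R","t") else v) for k,v in c.items()}
    if save: cv2.imwrite("pics/"+save,c["pixels"])
    return c
def ray(c,u,v):
    d=c["R"].T@np.array([(u-c["cx"])/c["fx"],(v-c["cy"])/c["fy"],1.]); return -c["R"].T@c["t"],d/np.linalg.norm(d)
def plane(c,u,v,z):
    o,d=ray(c,u,v); return o+d*(z-o[2])/d[2]
def proj(c,X):
    p=c["R"]@np.array(X,float)+c["t"]; return np.array([c["fx"]*p[0]/p[2]+c["cx"],c["fy"]*p[1]/p[2]+c["cy"]])
def two(c1,p1,c2,p2):
    o1,d1=ray(c1,*p1);o2,d2=ray(c2,*p2)
    A=np.stack([d1,-d2],1); s=np.linalg.lstsq(A,o2-o1,rcond=None)[0]
    a,b=o1+d1*s[0],o2+d2*s[1]; return (a+b)/2,np.linalg.norm(a-b)
E
python3 - <<'E'
from h import *
a=cap("top","top1.png");b=cap("scene","scene1.png")
print(ctrl.sense()["time_s"], -a["R"].T@a["t"],-b["R"].T@b["t"])
E
```

```text
0.1 [ 430.99613078   -1.84618199 1186.83574453] [1323.70507211 -526.67090507  927.9055792 ]
```

View pics/top1.png

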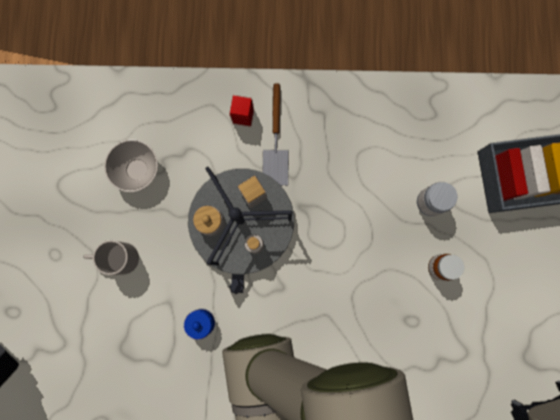

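View pics/scene1.png

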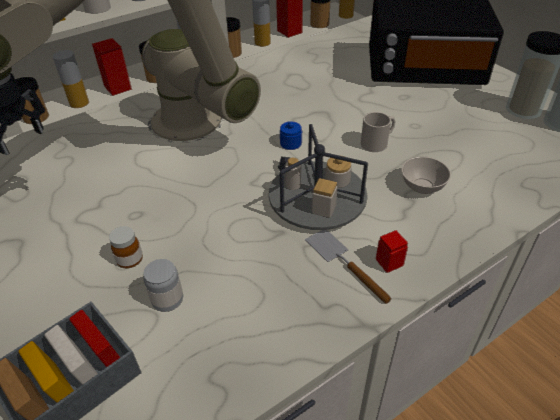

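The top view shows the carousel centred near (242,222) and the tab at (237,284). The wooden-lidded jar with a knob is at (207,220), the square jar at (251,189) and the slim jar at (254,243). 

Candidates for the squat jar are:
- the wooden-lidded one on the carousel at top (207,220) / scene (339,170)
- the blue look-alike at top (199,323) / scene (291,134), which is excluded by its colour

I choose the first and check it in a close crop.

```bash
python3 - <<'E'
import cv2,numpy as np
a=cv2.imread("pics/top1.png")[155:300,175:310];b=cv2.imread("pics/scene1.png")[120:235,255:385]
a=cv2.resize(a,(405,435),interpolation=cv2.INTER_CUBIC);b=cv2.resize(b,(390,345),interpolation=cv2.INTER_CUBIC)
o=np.zeros((435,795,3),np.uint8);o[:,:405]=a;o[:345,405:]=b;cv2.imwrite("pics/crop1.png",o)
E
```

```text
(no output)
```

View pics/crop1.png

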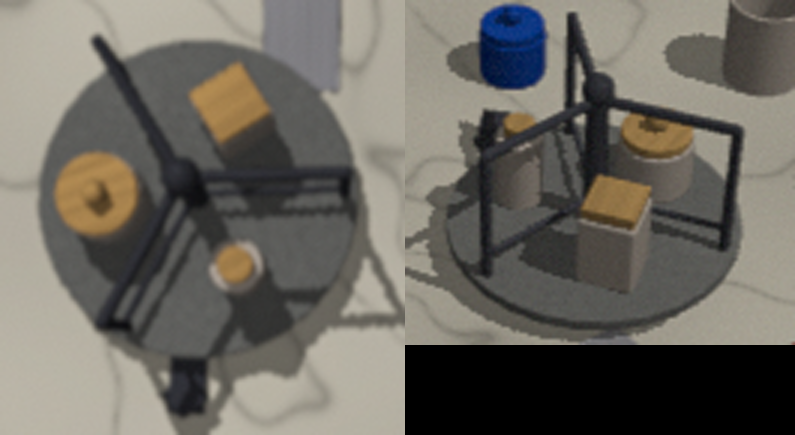

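The crop confirms it. The squat jar is at top (207,220), with a white body, a flat wooden lid and a ball knob. Divider ends in the top view are at (208,168), (292,213) and (213,263), and the tab is at (237,286).

```bash
cat > m.py <<'E'
from h import *
a=cap("top");b=cap("scene")
P={"ball":((236,215),(319.7,149.3)),"dA":((207.7,168.3),(367,162.7)),"dB":((291.7,212.7),(282,171)),"dC":((213,263),(310.7,124.7)),"knob":((206.7,220),(337.7,160.7))}
for k,(p,q) in P.items():
    X,e=two(a,p,b,q); print(k,X.round(1),round(e,1))
# plate ellipse via grey mask, top view
g=cv2.cvtColor(a["pixels"],cv2.COLOR_BGR2HSV)
print(g[200,222],g[215,270],g[240,120+60])
C=plane(a,236,215,174); print("C ball",C)
tab=plane(a,237.3,285.7,34)
print("tab",tab)
for k,z in(("dA",160),("dB",160),("dC",160),("knob",100)):
    X=plane(a,*P[k][0],z); v=(X-C)[:2]; print(k,X.round(1),np.hypot(*v).round(1),np.degrees(np.arctan2(v[1],v[0])).round(1))
v=(tab-C)[:2];print("tab",np.hypot(*v),np.degrees(np.arctan2(v[1],v[0])))
E
python3 m.py
```

```text
ball [549.6 106.6 167.5] 4.1
dA [651.2 171.7 160.7] 2.6
dB [557.8 -12.2 162.4] 4.9
dC [447.4 154.3 163.3] 8.0
knob [543.3 178.2  94.9] 2.4
[30  8 94] [150   7  37] [ 21  27 179]
C ball [547.74210776 104.18438632 174.        ]
tab [394.50356718 110.28439028  34.        ]
dA [650.6 170.7 160. ] 122.5 32.9
dB [556.8 -14.3 160. ] 118.9 -85.6
dC [445.3 151.4 160. ] 112.8 155.3
knob [543.4 178.4 100. ] 74.3 93.3
tab 153.35990469592264 177.72041650842337
```

```bash
python3 -m jog '[{"delta_pos":[15,25,5],"angular":[0,0,0],"fingers":0},{"delta_pos":[40,65,10],"angular":[0,0,0],"fingers":0},{"delta_pos":[70,113,10],"angular":[0,0,0],"fingers":0},{"delta_pos":[100,162,10],"angular":[0,0,0],"fingers":0},{"delta_pos":[130,210,10],"angular":[0,0,0],"fingers":0},{"delta_pos":[160,259,10],"angular":[0,0,0],"fingers":0},{"delta_pos":[190,307,10],"angular":[0,0,0],"fingers":0},{"delta_pos":[220,356,10],"angular":[0,0,0],"fingers":0},{"delta_pos":[245,396,10],"angular":[0,0,0],"fingers":0},{"delta_pos":[260,420,10],"angular":[0,0,0],"fingers":0}]'; python3 -c "
from h import *
s=ctrl.sense();print(s['joints'],s['ee_rot'])
from scipy.spatial.transform import Rotation as R
print(R.from_quat(np.roll(s['ee_rot'],-1)).as_matrix().round(3))"
```

```text
time_s: 1.45
eef_pos: [468.4, -60.2, 258.2]
ee_rot: [-0.0, 0.979, 0.203, -0.0]
force: [0.6, -0.3, 0.0]
grip_width: 0.003
grip_force: 0.0
[-3.76723440e-01  1.88342459e-01  1.63197043e+00  1.32870414e-04
  1.32142552e+00  7.85369156e-01] [-9.38163134e-05  9.79196041e-01  2.02916494e-01 -2.55764076e-05]
[[ 0.918  0.397 -0.   ]
 [ 0.397 -0.918  0.   ]
 [-0.    -0.    -1.   ]]
```

```bash
python3 -m jog '[{"delta_pos":[24,38,0],"angular":[0,0,0],"fingers":0},{"delta_pos":[42,70,0],"angular":[0,0,0],"fingers":0},{"delta_pos":[47,77,-15],"angular":[0,0,0],"fingers":0},{"delta_pos":[47,77,-40],"angular":[0,0,0],"fingers":0},{"delta_pos":[47,77,-65],"angular":[0,0,0],"fingers":0},{"delta_pos":[47,77,-85],"angular":[0,0,0],"fingers":0},{"delta_pos":[47,77,-97],"angular":[0,0,0],"fingers":0},{"delta_pos":[47,77,-100],"angular":[0,0,0],"fingers":0}]'; python3 - <<'E'
from h import *
a=cap("top","top2.png");b=cap("scene","scene2.png");
A=cv2.resize(a["pixels"][140:310,160:330],(400,400),interpolation=cv2.INTER_CUBIC);B=cv2.resize(b["pixels"][90:240,240:390],(400,400),interpolation=cv2.INTER_CUBIC)
cv2.imwrite("pics/crop2.png",np.hstack([A,B]))
E
```

```text
time_s: 2.45
eef_pos: [514.3, 14.5, 157.6]
ee_rot: [-0.0, 0.979, 0.202, -0.001]
force: [0.3, -0.2, -0.5]
grip_width: -0.001
grip_force: 0.0
```

View pics/crop2.png

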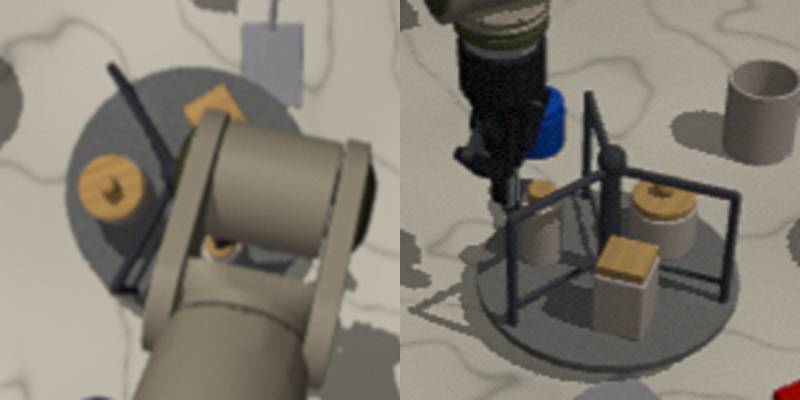

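The fingertip is down in the slim-jar bay, on the clockwise side of the right-hand divider and above the jar top. Nothing is touched. Next I push along an arc about the axis at (550, 103.5).

```bash
python3 -m jog '[{"delta_pos":[11,0,0],"angular":[0,0,0],"fingers":0},{"delta_pos":[20,-2,0],"angular":[0,0,0],"fingers":0},{"delta_pos":[27,-3,0],"angular":[0,0,0],"fingers":0},{"delta_pos":[34,-3,0],"angular":[0,0,0],"fingers":0},{"delta_pos":[42,-3,0],"angular":[0,0,0],"fingers":0},{"delta_pos":[51,-2,0],"angular":[0,0,0],"fingers":0},{"delta_pos":[61,0,0],"angular":[0,0,0],"fingers":0},{"delta_pos":[70,3,0],"angular":[0,0,0],"fingers":0},{"delta_pos":[78,7,0],"angular":[0,0,0],"fingers":0},{"delta_pos":[83,9,0],"angular":[0,0,0],"fingers":0}]'; python3 - <<'E'
from h import *
a=cap("top","top3.png");b=cap("scene","scene3.png");
A=cv2.resize(a["pixels"][140:310,160:330],(400,400),interpolation=cv2.INTER_CUBIC);B=cv2.resize(b["pixels"][90:240,240:390],(400,400),interpolation=cv2.INTER_CUBIC)
cv2.imwrite("pics/crop3.png",np.hstack([A,B]))
E
```

```text
time_s: 3.8
eef_pos: [598.2, 24.1, 158.3]
ee_rot: [0.0, 0.979, 0.202, 0.0]
force: [-1.6, 0.4, -0.7]
grip_width: 0.005
grip_force: 0.7
```

View pics/crop3.png

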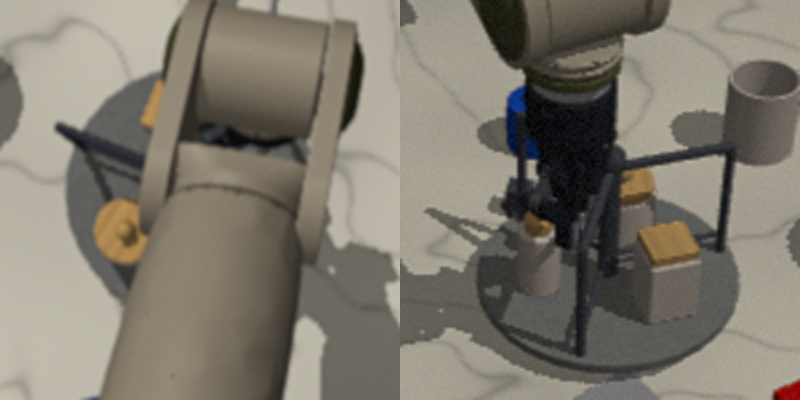

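The carousel is turning smoothly at about 2 N, and the jars are riding along. The left divider's end is now at crop (62,128), which is top (186.3,194.4), and the knob is at about (213,238).

```bash
python3 - <<'E'
from h import *
a=cap("top")
C=np.array([550,103.5])
for p,z in (((186.3,194.4),160),((213.0,237.8),102)):
    v=plane(a,*p,z)[:2]-C; print(v,np.hypot(*v),np.degrees(np.arctan2(v[1],v[0])))
E
```

```text
[ 42.07207807 111.38429922] 119.0652000570328 69.30744604303142
[-47.0518655   58.69199381] 75.22385382465531 128.71825605447486
```

```bash
python3 -m jog '[{"delta_pos":[6,4,0],"angular":[0,0,0.08],"fingers":0},{"delta_pos":[13,9.5,0],"angular":[0,0,0.175],"fingers":0},{"delta_pos":[19.5,15.5,0],"angular":[0,0,0.27],"fingers":0},{"delta_pos":[25.5,22.5,0],"angular":[0,0,0.365],"fingers":0},{"delta_pos":[30.5,29.5,0],"angular":[0,0,0.46],"fingers":0},{"delta_pos":[35,37.5,0],"angular":[0,0,0.56],"fingers":0},{"delta_pos":[38.5,45,0],"angular":[0,0,0.645],"fingers":0},{"delta_pos":[40.5,51,0],"angular":[0,0,0.715],"fingers":0},{"delta_pos":[41.5,54,0],"angular":[0,0,0.75],"fingers":0},{"delta_pos":[41.5,54,0],"angular":[0,0,0.75],"fingers":0}]'; python3 - <<'E'
from h import *
a=cap("top","top4.png");b=cap("scene","scene4.png");
A=cv2.resize(a["pixels"][140:310,160:330],(400,400),interpolation=cv2.INTER_CUBIC);B=cv2.resize(b["pixels"][90:240,240:390],(400,400),interpolation=cv2.INTER_CUBIC)
cv2.imwrite("pics/crop4.png",np.hstack([A,B]))
E
```

```text
time_s: 5.2
eef_pos: [639.2, 77.9, 158.4]
ee_rot: [-0.0, 0.837, 0.546, 0.0]
force: [0.4, -0.8, -1.2]
grip_width: 0.001
grip_force: 0.0
```

View pics/crop4.png

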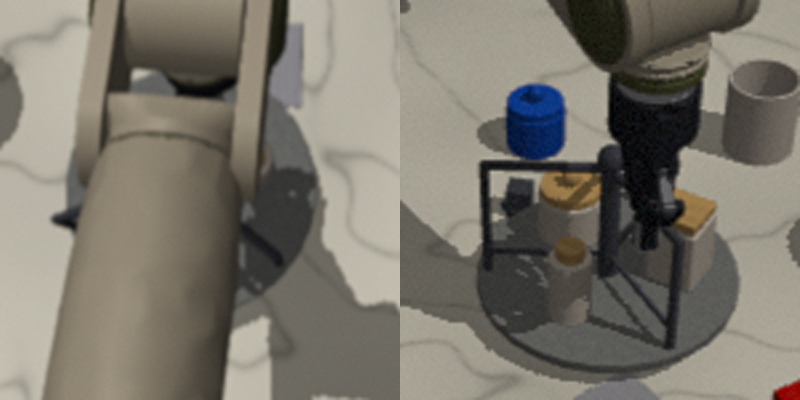

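The jar is almost at the front. Divider ends are visible at top (184.6,232.2) and (279,250.9), and at scene (344.2,180) and (271.5,151.1).

```bash
python3 - <<'E'
from h import *
a=cap("top");b=cap("scene")
C=np.array([550,103.5])
for c,p,z,o in ((a,(184.6,232.2),160,0),(a,(279,250.9),160,120),(b,(344.2,180),160,-120),(b,(271.5,151.1),160,120)):
    v=plane(c,*p,z)[:2]-C; print(v,np.hypot(*v),(np.degrees(np.arctan2(v[1],v[0]))-o)%360)
# tab in the scene view
print(plane(b,240+119/2.667,90+180/2.667,34))
E
```

```text
[-40.13347715 111.43118217] 118.43818787740267 109.80718382503412
[-75.96856137 -92.2762345 ] 119.52458228239622 110.53628473971315
[117.69352418 -14.60148354] 118.59582182783555 112.92781548803146
[-71.65781386 -88.96154428] 114.23221369914455 111.14883348347462
[386.10598553 116.77292316  34.        ]
```

```bash
python3 -m jog '[{"delta_pos":[1,3,0],"angular":[0,0,0.035],"fingers":0},{"delta_pos":[1.8,6.5,0],"angular":[0,0,0.07],"fingers":0},{"delta_pos":[2.2,9.5,0],"angular":[0,0,0.105],"fingers":0},{"delta_pos":[2.2,9.5,0],"angular":[0,0,0.105],"fingers":0},{"delta_pos":[0,0,0],"angular":[0,0,0.105],"fingers":0},{"delta_pos":[-3,-10,0],"angular":[0,0,0.105],"fingers":0},{"delta_pos":[-5,-15,10],"angular":[0,0,0.105],"fingers":0},{"delta_pos":[-5,-15,40],"angular":[0,0,0.105],"fingers":0},{"delta_pos":[-5,-15,80],"angular":[0,0,0.105],"fingers":0},{"delta_pos":[-5,-15,100],"angular":[0,0,0.105],"fingers":0}]' && python3 -m jog '[{"delta_pos":[-15,-30,0],"angular":[0,0,0],"fingers":0},{"delta_pos":[-40,-80,0],"angular":[0,0,0],"fingers":0},{"delta_pos":[-70,-130,0],"angular":[0,0,0],"fingers":0},{"delta_pos":[-100,-180,0],"angular":[0,0,0],"fingers":0},{"delta_pos":[-130,-230,0],"angular":[0,0,0],"fingers":0},{"delta_pos":[-155,-270,0],"angular":[0,0,0],"fingers":0},{"delta_pos":[-170,-295,0],"angular":[0,0,0],"fingers":0},{"delta_pos":[-175,-300,0],"angular":[0,0,0],"fingers":0}]'; python3 - <<'E'
from h import *
a=cap("top","top5.png");b=cap("scene","scene5.png");
A=cv2.resize(a["pixels"][150:300,170:320],(450,450),interpolation=cv2.INTER_CUBIC);B=cv2.resize(b["pixels"][100:250,255:370],(345,450),interpolation=cv2.INTER_CUBIC)
cv2.imwrite("pics/crop5.png",np.hstack([A,B]))
E
```

```text
time_s: 6.65
eef_pos: [634.5, 62.5, 261.6]
ee_rot: [0.001, 0.808, 0.59, 0.002]
force: [0.1, -0.2, -0.1]
grip_width: 0.002
grip_force: 0.0
time_s: 7.65
eef_pos: [458.4, -238.5, 259.0]
ee_rot: [0.0, 0.808, 0.589, 0.0]
force: [-0.5, -0.0, 0.1]
grip_width: 0.001
grip_force: 0.0
```

View pics/crop5.png

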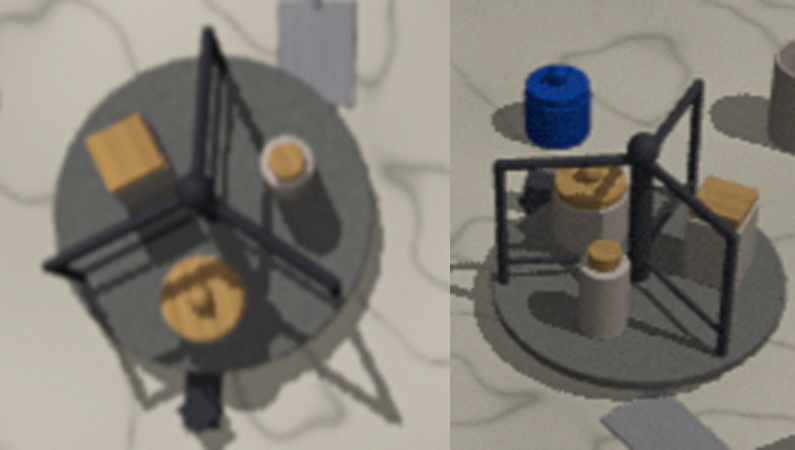

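The squat jar now stands in front, with its lid at top (237.7,249.7) and the tab at (237.3,285). All three jars are standing and the hand is clear. I measure the remaining angle error.

```bash
python3 - <<'E'
from h import *
a=cap("top");b=cap("scene")
D=np.array([plane(a,*p,160)[:2] for p in((239.3,161),(186.7,238.3),(282,246.7))]);
# axis: circumcentre of the three ends
A=2*(D[1:]-D[0]);C1=np.linalg.solve(A,(D[1:]**2).sum(1)-(D[0]**2).sum())
C2=np.array([550,103.5]);h=cv2.cvtColor(a["pixels"],cv2.COLOR_BGR2HSV)
m=cv2.inRange(h,(8,90,60),(25,255,255));m[:235]=0;m[265:]=0;m[:,:215]=0;m[:,265:]=0
(u,v),r=cv2.minEnclosingCircle(cv2.findNonZero(m));L=plane(a,u,v,92)[:2];print("lid",u,v,r,L)
d=cv2.inRange(h,(0,0,0),(180,255,50));d[:276]=0;d[295:]=0;d[:,:228]=0;d[:,247:]=0
x,y,w,hh=cv2.boundingRect(d);print("tabbox",x,y,w,hh)
T=plane(a,237.3,284.7,34)[:2];print("tab",T)
ang=lambda p,C:np.degrees(np.arctan2(*(p-C)[::-1]))%360
for C in(C1,C2):
    print(C,np.linalg.norm(T-C),"tab",ang(T,C),"lid",ang(L,C),np.linalg.norm(L-C),"bay",[(ang(p,C)+o)%360 for p,o in zip(D,(180,60,-60))])
p=b["pixels"][150:190,270:300];g=cv2.cvtColor(p,cv2.COLOR_BGR2GRAY);k=(g<45).astype(np.uint8)
n,l,s,c=cv2.connectedComponentsWithStats(k);print(s,c+[270,150])
E
```

```text
lid 236.72579956054688 249.21888732910156 14.275976181030273 [478.67690092 108.58173982]
tabbox 232 276 12 17
tab [396.86125647 110.35963732]
[549.50916393 103.43910649] 152.80470346161812 tab 177.40418403456772 lid 175.84744178345161 71.01870289421664 bay [np.float64(179.4332615103126), np.float64(176.33374862537107), np.float64(176.0089698174012)]
[550.  103.5] 153.2923005066872 tab 177.43522959680308 lid 175.92458757040083 71.5039057799339 bay [np.float64(179.40140070944733), np.float64(176.55877316744912), np.float64(175.82948724678243)]
[[  0   0  30  40 973]
 [  0   3  30  37 140]
 [  8  12  11  10  72]
 [ 11  36   4   2   5]
 [ 21  36   7   2  10]] [[285.58992806 169.89516958]
 [277.1        166.77857143]
 [283.         165.88888889]
 [282.6        186.8       ]
 [293.8        186.5       ]]
```

```bash
python3 -c "
from rig import ctrl
print(ctrl.finish_job())"
```

```text
the job is handed in; nothing more can be done
None
```

The squat jar stands at the front, measured about 1° from the tab's line (up to about 2° given camera error); all three jars are upright, the hand is clear, and the job is handed in, though no verdict came back.

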